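# Hold the pump guard open for inspection

### The arm

A 6-joint arm with a two-finger parallel gripper is mounted at the origin on the work surface. World frame = base frame: x ahead of the robot, y to its left, z up, the work surface at z = 0. Lengths are in mm, angles in rad, forces in N, time in s.
With the tool pointing down it reaches from about 275 to 1000 mm from the base axis. Payload 8.4 kg.
Tool frame: the origin (TCP) lies midway between the tips of the shut fingers; the grasp point (between the pads) lies 19 mm behind it (r.grip_point_offset is the distance from the TCP to the grasp point, in mm); z points along the fingers, x is the direction in which the jaws open and shut, and the axes are right-handed (so a half turn about z gives the same grasp; the last joint's range is limited). The gripper opens to 85 mm and grips with 20 to 120 N. Pads are 22 mm wide; open, the fingers measure 114 mm over their backs; the gripper's body (76 mm by 85 mm) begins 54 mm behind the grasp point. The pads swing forward as they close: fully open they stand 13 mm farther back than shut.
Start: joints at [-1.252, 0.353, 1.633, -0, 1.155, -0.002], TCP at [197.077, -593.118, 231.281] pointing down, gripper open.
Joint ranges: [-2.63, 2.63], [-0.92, 2.1], [0.06, 2.66], [-1.3, 4.44], [0, 2.69], [-3.02, 3.02]. Speed limits (rad/s): [2.22, 2.22, 2.79, 3.14, 3.14, 3.14].

### API

Orientations are given as [roll, pitch, yaw] about the fixed x, y, z axes, in that order (R = Rz(yaw) Ry(pitch) Rx(roll)).
In Python, from rig import monitor, vision, sign_off, r gives the robot as it stands.
- The arm moves only by the shell command python3 -m inch 'ROWS' [FORCE]. ROWS is JSON, a list of rows, each an object with "dp": the shift along the tool's x, y, z in mm, a list of three; "angular": the turn, a rotation vector about the tool's x, y, z in rad, a list of three; "fingers": the closure in counts, from 0 (fully open) to 255 (shut). A call has 1 to 12 rows; each row is the pose to reach, as a shift and turn from the pose commanded when the call began, along the tool's axes at that moment; what a row does not reach only later rows make up. A row lasts 1/12 s, in which the tool goes at most 41.7 mm and 7.16 degrees, less where a joint would pass 70% of its speed; a pose out of reach is approached as far as the arm can. A call with a gripper value outside its range is refused whole. The fingers move at their own pace and stop on an object; FORCE is the grip in N (left out, the last holds). Time passes only in rows, so rows that repeat a pose let the fingers close. It gives the time, the measured TCP pose, the force and the opening at its end, in the units of the state.
- monitor.sense(): the state, without advancing time (a new reading comes with each control period).
- vision.grab_frame(name): name is "scene" or "top" or "wrist"; returns (picture, depth): 420x560x3 uint8, blue, green, red; 420x560 float32, mm along the optical axis (not along the pixel's ray), 0 where there is no reading.
- vision.camera_params(name): a dict with "fx", "fy", "cx", "cy" (pixels), "R" (3x3) and "t" (3): a world point X has camera coordinates R X + t. Camera axes: x right, y down, z forward; pixel columns grow to the right and rows downward; lengths in mm; the calibration is good to about 2 mm. The wrist camera is an equidistant fisheye: a pixel r from the principal point sees the ray r / f radians off the axis. A picture is of the moment at which its call begins: read the wrist's pose just before it. camera_params takes no time and is no camera call; for the wrist camera it gives the pose at the moment of the call.
- sign_off(): hands the job in, once; it reports no verdict.
The state is a dict: "clock": time; "qpos": joint angles; "qvel": joint speeds; "joint_efforts": joint torques, N m; "eef_pos": TCP position; "tcp_rot": TCP orientation; "contact_force": force on the tool from outside, world axes, zero at the start; "wrist_torque": the same for the moment, N m; "opening": opening from 0.0 (shut) to 1.0 (fully open).
Only numpy, scipy, OpenCV 4.12 (cv2) and the standard library are available. Lean on these libraries where they do the work, as an engineer would, in place of code of your own. Each camera call takes 0.05 s, during which the arm holds its last target.

### The job

Take the red-headed interlock pin out of its black holder and push it fully home into the yellow socket on the pump, and let go of it. Only then raise the pump's clear hinged guard by its blue bar to 45 degrees and keep holding it there so that the rollers can be inspected: finish while still holding the guard open with the gripper, since it falls shut if let go. Leave the pin in, and do not disturb the bottle, the beaker and the screwdriver.

Things in the scene. Friction and masses are not known exactly. Their poses are not given: they have to be found in the camera images.
- pump: Fixed white bench pump, housing 220 (x) x 260 (y) x 80 mm high; origin at the centre of its underside, z up, its front panel faces its own -x. It stands turned up to 0.25 rad. On its deck (80 mm up): the roller head under the guard, centred at y = -40 mm, and the yellow socket block at y = +95 mm.
- socket_mouth (a point): Centre of the mouth of the round hole in the top of the yellow socket block (50 x 50 x 40 mm high, on the pump's deck at pump x -30, y +95; mouth 120 mm above the table). The hole goes straight down, 10 mm wide with a 2 mm chamfer at the mouth, 34 mm deep. Axes as the pump's, z up.
- guard (a joint): Opening angle of the guard in rad: 0 shut, 0.785 = 45 degrees, stop at 1.3. Clear plastic hood 170 x 130 x 36 mm, 0.2 to 0.4 kg, hinged along its far lower edge (axis parallel to the pump's y); its front edge rises. No stay, no catch and no spring: it falls shut from any angle by its own weight, and takes under 4 N at the bar to lift.
- guard_bar (a point): Middle of the blue round pull bar of the guard: 10 mm thick, 110 mm long along the pump's y, axis 40 mm above the hood's top, directly over its front edge (8 mm behind it), on two 10 mm posts 100 mm apart. Shut, it lies 159 mm above the table, 162 mm in front (pump -x) of the hinge line and 76 mm above it. Being round, it can turn between the fingers. The point moves, and its axes turn, with the guard.
- guard_hinge (a point): Middle of the guard's hinge line, fixed on the pump at pump x +85, y -40, 83 mm above the table; axes as the pump's, the hinge runs along y.
- pin: Loose interlock pin, 50 g, upright in the holder at the start. Origin at the centre of its lower end, z along it to the head. Steel shank 8 mm thick from 0 to 30 mm with a chamfered foot; steel collar 22 mm across from 30 to 33 mm; round red head 16 mm across from 33 to 73 mm to grip by. Fully home, the collar lies on the block's top.
- pin_tip (a point): Centre of the pin's lower end (same as its origin).
- holder: Fixed black block 64 x 64 x 40 mm high with a 10 mm hole in its middle, 34 mm deep, in which the pin stands with its collar on the block's top. Origin at the centre of its underside.
- bottle: Loose amber bottle with a blue cap, 68 mm wide, 150 mm high, origin at the centre of its underside. Leave alone.
- beaker: Loose glass beaker, 70 mm wide, 85 mm high, origin at the centre of its underside. Leave alone.
- screwdriver: Loose screwdriver lying on the table, about 200 mm long along its own x. Leave alone.

How it is judged (in metres and radians):
On the way:
1. the pin is fully home in the yellow socket and let go, the guard still shut (z of pin_tip in the frame of socket_mouth below -0.026 m and horizontal distance between pin_tip and socket_mouth below 0.004 m and angle between pin's own z axis and vertical below 0.1 rad and contact force between the fingers and pin below 0.1 N and value of joint guard below 0.08 rad), for 0.2 s.
At the end, for the whole second after the job is handed in: The fingers hold the guard still at 45 degrees (6 degrees either way) through the last second, nothing else propping it; the pin, let go, is home in the yellow socket (within 4 mm of full depth); bottle, beaker and screwdriver lie within 30 mm of their starts, the first two upright (value of joint guard between 0.68 and 0.89 rad and velocity of joint guard between -0.1 and 0.1 rad/s and contact force between the fingers and guard above 0.3 N and contact force between the fingers and pin below 0.1 N and contact force between each of pin, bottle, beaker, screwdriver and guard below 0.1 N and z of pin_tip in the frame of socket_mouth below -0.026 m and horizontal distance between pin_tip and socket_mouth below 0.004 m and angle between pin's own z axis and vertical below 0.1 rad and distance of each of bottle, beaker, screwdriver from where it was at the start of the episode below 0.03 m and angle between each of bottle, beaker's own z axis and vertical below 0.3 rad); the arm keeps its last pose, push and grip.
It fails at once if the guard is raised while the pin is not in the socket (value of joint guard above 0.12 rad and (z of pin_tip in the frame of socket_mouth above -0.02 m or horizontal distance between pin_tip and socket_mouth above 0.008 m)).
It fails at once if a bystander is pushed more than 30 mm or tipped (not (distance of bottle from where it was at the start of the episode below 0.03 m) or not (distance of beaker from where it was at the start of the episode below 0.03 m) or not (distance of screwdriver from where it was at the start of the episode below 0.03 m) or not (angle between bottle's own z axis and vertical below 0.3 rad) or not (angle between beaker's own z axis and vertical below 0.3 rad)).
It also fails if it takes over 59 s, if anything falls off the work surface, if the arm or the gripper's body presses on something with over 40 N, if the wrist force passes 120 N, or if a joint passes its speed limit or range.

## Working session

There is one attempt and no reset: what is moved stays moved. The work goes in short steps, Python scripts to look and compute and a shell command to move; the robot and the scene stay as the last step left them, time stands still between calls to the robot, and variables do not carry over. Pictures are saved under pics/ and viewed, and the job is handed in when it is done.

```bash
ls; mkdir -p pics
python3 - <<'E'
from rig import monitor, vision, r
import cv2
s=monitor.sense(); print(s)
print(r.grip_point_offset)
for n in ("scene","top","wrist"):
    c=vision.camera_params(n); print(n,{k:(v if not hasattr(v,'round') else v) for k,v in c.items()})
    im,d=vision.grab_frame(n); cv2.imwrite(f"pics/a_{n}.png",im)
    import numpy as np; np.savez(f"pics/a_{n}.npz",im=im,d=d,**{k:np.array(c[k]) for k in c})
E
```

```text
pics
{'clock': 0.0, 'qpos': array([-1.25240852e+00,  3.53628005e-01,  1.63408397e+00,  2.98186604e-05,
        1.15521360e+00, -2.40902312e-03]), 'qvel': array([ 0.00069027,  0.00148103, -0.00082475, -0.00102472,  0.00071249,
        0.00114632]), 'joint_efforts': array([ 2.03686413e-04, -6.05246830e+01, -3.42067766e+01, -4.51139840e-05,
        9.37761128e-03, -1.23111795e-05]), 'eef_pos': array([ 196.93954446, -592.68708028,  230.59572723]), 'tcp_rot': array([-3.14156218e+00,  1.33285361e-03, -1.25001153e+00]), 'contact_force': array([-0.14635219, -0.11871036, -0.26275432]), 'wrist_torque': array([-0.03898692,  0.02506593, -0.05906412]), 'opening': 1.0014269730015652}
18.700000000000003
scene {'fx': 459.0819598130257, 'fy': 459.0819598130257, 'cx': 280.5385132891989, 'cy': 201.8544689662325, 'R': array([[-0.88807152,  0.45954046,  0.0123105 ],
       [ 0.37228907,  0.73465034, -0.56717698],
       [-0.26968468, -0.49911065, -0.82350393]]), 't': array([ 490.5429539 , -158.30255964, 1271.21524239])}
top {'fx': 464.89088982369566, 'fy': 464.89088982369566, 'cx': 281.9480542286268, 'cy': 211.71409373144687, 'R': array([[ 0.02949653, -0.99954264,  0.00666837],
       [-0.9831541 , -0.03021552, -0.18026379],
       [ 0.18038284, -0.00123888, -0.9835957 ]]), 't': array([ -14.72878396,  555.52802166, 1192.97295409])}
wrist {'fx': 325.19226210127806, 'fy': 325.19226210127806, 'cx': 281.44094247584894, 'cy': 208.2493935882151, 'R': array([[ 0.315598  , -0.94889011, -0.00233667],
       [-0.90404536, -0.30142905,  0.30305529],
       [-0.28827051, -0.09353119, -0.95297011]]), 't': array([-624.34294482,  -41.04743174,  378.81045556])}
```

View pics/a_scene.png

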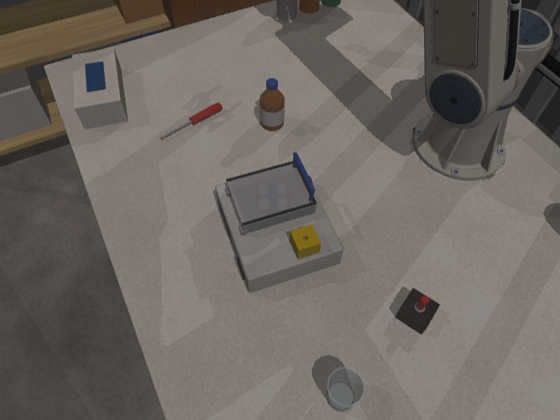

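View pics/a_top.png

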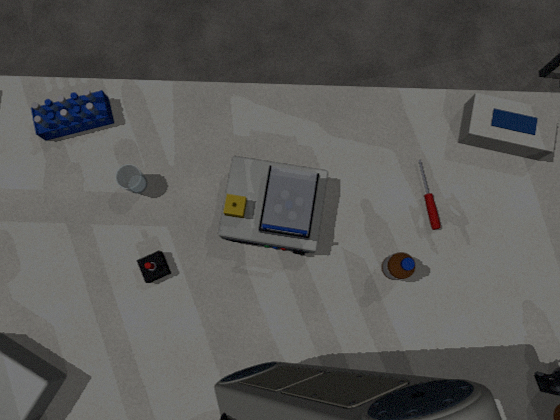

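View pics/a_wrist.png

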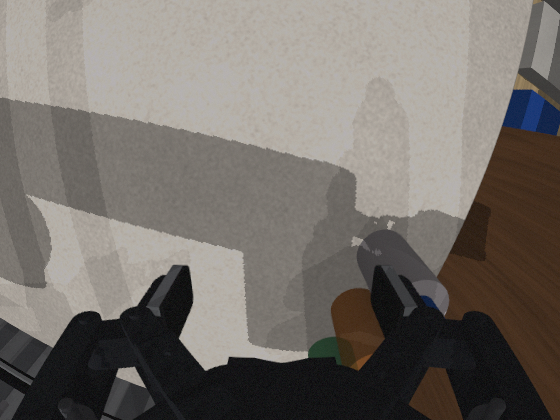

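The scene view shows the pin head at (424,300), the yellow block at (306,240) and the bar at (304,175). The top view shows the same three at (150,266), (235,206) and (284,233). Next I'll measure their positions.

```bash
cat > h.py <<'E'
import numpy as np, cv2
def load(n,tag='a'):
    z=np.load(f'pics/{tag}_{n}.npz'); return {k:z[k] for k in z}
def ray(c,uv):
    d=np.array([(uv[0]-c['cx'])/c['fx'],(uv[1]-c['cy'])/c['fy'],1.0]); R=c['R']
    o=-R.T@c['t']; d=R.T@d; return o,d/np.linalg.norm(d)
def onz(c,uv,z):
    o,d=ray(c,uv); return o+d*(z-o[2])/d[2]
def tri(c1,u1,c2,u2):
    o1,d1=ray(c1,u1);o2,d2=ray(c2,u2)
    A=np.stack([d1,-d2],1); s=np.linalg.lstsq(A,o2-o1,rcond=None)[0]
    p=o1+d1*s[0];q=o2+d2*s[1]; return (p+q)/2,np.linalg.norm(p-q)
def proj(c,X):
    p=c['R']@np.array(X)+c['t']; return p[0]/p[2]*c['fx']+c['cx'],p[1]/p[2]*c['fy']+c['cy']
def blobs(im,kind,mn=15):
    h=cv2.cvtColor(im,cv2.COLOR_BGR2HSV)
    H,S,V=[h[...,i].astype(int) for i in range(3)]
    if kind=='red': m=((H<8)|(H>172))&(S>150)&(V>60)
    if kind=='yellow': m=(H>18)&(H<35)&(S>150)&(V>60)
    if kind=='blue': m=(H>100)&(H<130)&(S>130)&(V>40)
    m=m.astype(np.uint8)
    n,l,st,ce=cv2.connectedComponentsWithStats(m)
    return [(st[i],ce[i],l==i) for i in range(1,n) if st[i][4]>=mn]
E
python3 - <<'E'
from h import *
S=load('scene');T=load('top')
for n,c in(('scene',S),('top',T)):
    for k in('red','yellow','blue'):
        for st,ce,m in blobs(c['im'],k):
            d=np.median(c['d'][m]); 
            o,dd=ray(c,ce); zc=(c['R']@dd)[2]; p=o+dd*d/zc
            print(n,k,st,ce.round(1),d.round(0),p.round(0))
for n,c,(x,y,w,h) in(('scene',S,(380,270,70,70)),('top',T,(120,235,70,60)),('top',T,(205,180,140,80)),('scene',S,(205,140,150,150))):
    cv2.imwrite(f'pics/crop_{n}_{x}.png',cv2.resize(c['im'][y:y+h,x:x+w],None,fx=5,fy=5,interpolation=cv2.INTER_CUBIC) if w>100 else cv2.resize(c['im'][y:y+h,x:x+w],None,fx=8,fy=8,interpolation=cv2.INTER_CUBIC))
E
```

```text
scene red [191 104  31  19 204] [206.1 112.4] 1298.0 [ 580. -405.   23.]
scene red [420 296   9  13  58] [424.3 300.5] 924.0 [405. 343.  81.]
scene yellow [291 225  30  33 657] [305.7 240.7] 959.0 [562. 130. 116.]
scene blue [ 86  62  19  29 450] [94.7 76.2] 1288.0 [ 822. -616.   84.]
scene blue [267  79  10   7  60] [271.5  82.1] 1184.0 [ 424. -303.  151.]
scene blue [294 153  20  38 124] [304.  172.4] 999.0 [499.   3. 166.]
top red [425 194  15  35 291] [431.8 211.2] 1275.0 [ 575. -409.   22.]
top red [144 262   7   7  34] [147.1 265. ] 1184.0 [402. 341.  82.]
top yellow [224 194  22  22 368] [234.7 204.8] 1176.0 [557. 122. 119.]
top blue [  31   91   82   48 2049] [ 72.1 115.4] 1289.0 [809. 591.  51.]
top blue [492 109  45  26 730] [513.9 121.6] 1261.0 [ 818. -620.   81.]
top blue [262 224  45  11 163] [283.6 228.6] 1122.0 [494.  -3. 162.]
top blue [401 258  14  12 133] [407.5 263.5] 1123.0 [ 420. -305.  149.]
```

```bash
ls pics
python3 - <<'E'
import cv2,numpy as np
a=cv2.imread('pics/crop_top_205.png');print(a.shape)
b=cv2.imread('pics/crop_top_120.png');c=cv2.imread('pics/crop_scene_380.png');print(b.shape,c.shape)
E
```

```text
a_scene.npz
a_scene.png
a_top.npz
a_top.png
a_wrist.npz
a_wrist.png
crop_scene_205.png
crop_scene_380.png
crop_top_120.png
crop_top_205.png
(400, 700, 3)
(480, 560, 3) (560, 560, 3)
```

View pics/crop_top_205.png

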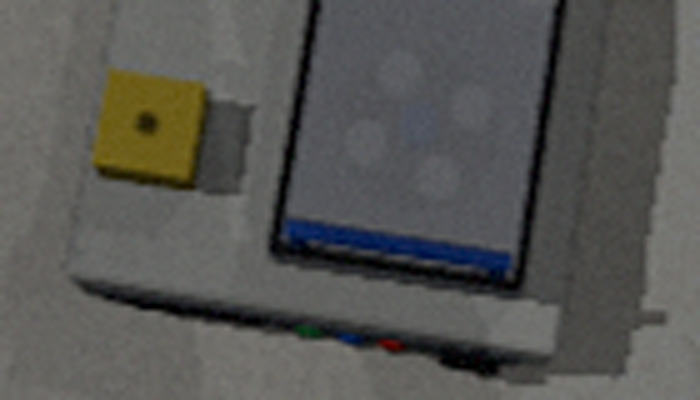

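View pics/crop_top_120.png

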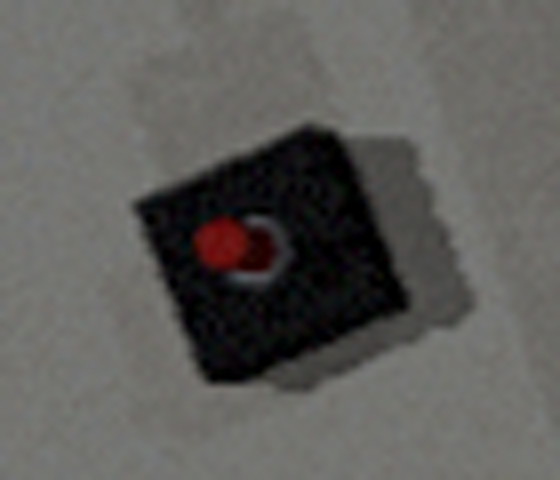

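View pics/crop_scene_205.png

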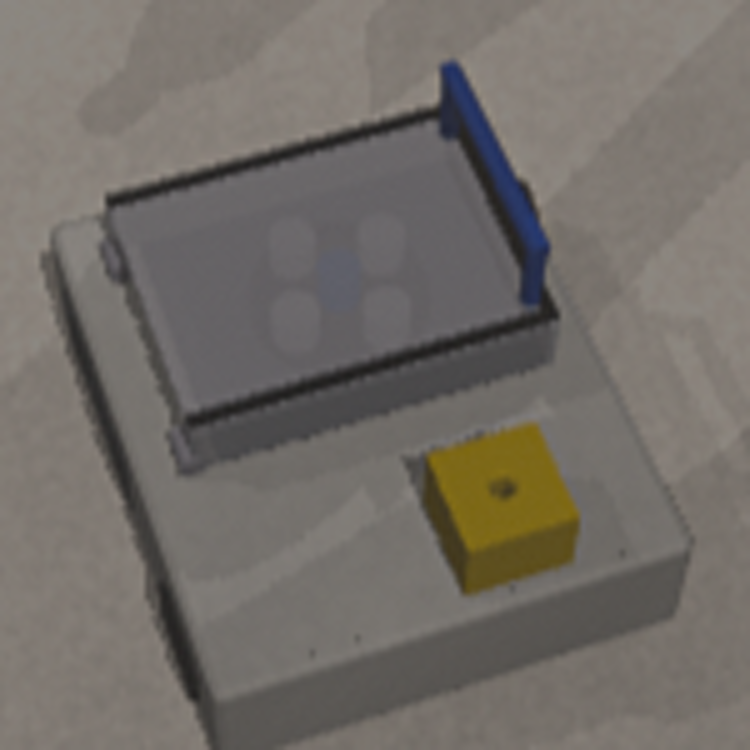

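View pics/crop_scene_380.png

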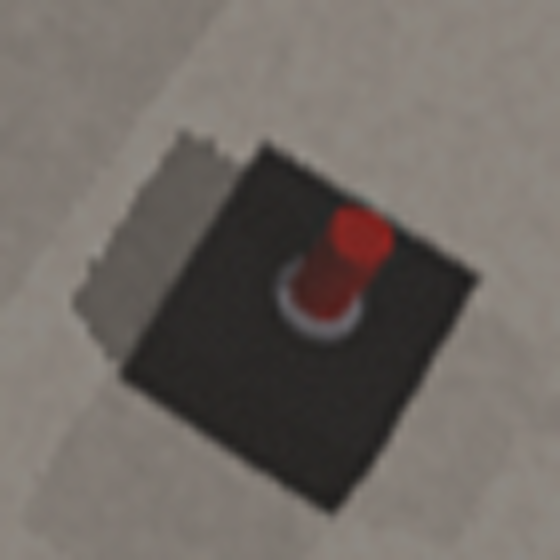

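Run:
```python
from h import *
S=load('scene');T=load('top')
sc=lambda u,k,o:[(u[i]+.5)/k-.5+o[i] for i in(0,1)]
pts={'head':((222,244,8,(120,235)),(362,235,8,(380,270)),113),
'hole':((147,123,5,(205,180)),(504,488,5,(205,140)),120),
'barL':((288,230,5,(205,180)),(541,247,5,(205,140)),159),
'barR':((510,262,5,(205,180)),(451,70,5,(205,140)),159)}
for k,(a,b,z) in pts.items():
    ua=sc(a[:2],a[2],a[3]);ub=sc(b[:2],b[2],b[3])
    p,e=tri(T,ua,S,ub); print(k,p.round(1),round(e,1),'top@z',onz(T,ua,z).round(1),'scene@z',onz(S,ub,z).round(1))
# holder top corners at z=40
cs=[(310,128),(408,308),(215,380),(138,205)]
c=np.array([onz(T,sc(u,8,(120,235)),40)[:2] for u in cs]);print(c.round(1),c.mean(0))
cs=[(265,145),(480,277),(335,512),(125,375)]
c=np.array([onz(S,sc(u,8,(380,270)),40)[:2] for u in cs]);print(c.round(1),c.mean(0))
# bottle, beaker depth
for uv in ((345,385),):
    print(onz(S,uv,0).round(0), S['d'][385,345])
print('beaker base top view',onz(T,(138,185),0).round(0), 'bottle cap',tri(T,(407.5,263.5),S,(271.5,82.1)))
```

```text
head [401.6 340.9  80.5] 0.7 top@z [399.5 332.  113. ] scene@z [418.2 347.6 113. ]
hole [559.2 123.9 117.8] 0.5 top@z [558.6 123.8 120. ] scene@z [560.1 124.8 120. ]
barL [500.8  48.2 160. ] 2.1 top@z [500.2  49.  159. ] scene@z [501.1  46.9 159. ]
barR [487.9 -58.9 157.5] 0.3 top@z [487.8 -58.9 159. ] scene@z [488.4 -57.7 159. ]
[[442.9 326.7]
 [384.7 290. ]
 [359.4 351.3]
 [415.7 381.4]] [400.68353059 337.34725187]
[[389.1 299.6]
 [361.2 355.6]
 [433.6 388.8]
 [460.  335. ]] [410.95483003 344.74721932]
[614. 397.   0.] 902.2418
beaker base top view [629. 408.   0.] bottle cap (array([ 421.05281017, -306.00041723,  147.16110229]), np.float64(2.5578833703757518))
```

```bash
cat >> h.py <<'E'
from scipy.spatial.transform import Rotation as Ro
def rot(rpy): return Ro.from_euler('xyz',rpy)
def plan(p,rpy,tp,yaw,pitch0=None):
    """shift and turn in tool axes to reach tool-down pose at tp, yaw"""
    R=rot(rpy); T=rot([np.pi,0,yaw])
    return R.inv().apply(np.array(tp)-p).round(1), (R.inv()*T).as_rotvec().round(4)
E
python3 - <<'E'
from h import *
from rig import monitor
s=monitor.sense()
print(plan(s['eef_pos'],s['tcp_rot'],[400,-100,330],-.125))
print(plan(s['eef_pos'],s['tcp_rot'],[402,341,180],-.125))
E
```

```text
(array([-403.7, -348.1,  -98.8]), array([-6.000e-04,  9.000e-04, -1.125e+00]))
(array([-821.4, -489. ,   51.6]), array([-6.000e-04,  9.000e-04, -1.125e+00]))
```

```bash
python3 -m inch '[{"dp":[0,0,-40],"angular":[0,0,0],"fingers":0},{"dp":[-20,-17,-75],"angular":[0,0,-0.12],"fingers":0},{"dp":[-50,-43,-99],"angular":[0,0,-0.24],"fingers":0},{"dp":[-80,-69,-99],"angular":[0,0,-0.36],"fingers":0},{"dp":[-110,-95,-99],"angular":[0,0,-0.48],"fingers":0},{"dp":[-140,-121,-99],"angular":[0,0,-0.6],"fingers":0},{"dp":[-170,-147,-99],"angular":[0,0,-0.72],"fingers":0},{"dp":[-200,-172,-99],"angular":[0,0,-0.84],"fingers":0},{"dp":[-230,-198,-99],"angular":[0,0,-0.96],"fingers":0},{"dp":[-260,-224,-99],"angular":[0,0,-1.08],"fingers":0},{"dp":[-290,-250,-99],"angular":[0,0,-1.125],"fingers":0},{"dp":[-320,-276,-99],"angular":[0,0,-1.125],"fingers":0}]'
python3 - <<'E'
from h import *
from rig import monitor
s=monitor.sense(); print(s['clock'],s['eef_pos'],s['tcp_rot'],s['qpos'])
print(plan(s['eef_pos'],s['tcp_rot'],[402,341,200],-.125))
E
```

```text
clock: 1.15
eef_pos: [358.1, -200.6, 330.3]
tcp_rot: [3.141, -0.0, -0.122]
contact_force: [0.5, 0.1, -0.5]
opening: 0.994
1.15 [ 358.14362822 -200.56624569  330.31881379] [ 3.14148909e+00 -3.17933343e-04 -1.22123255e-01] [-5.14176466e-01 -8.99130245e-02  1.92758722e+00  2.67216259e-05
  1.30358507e+00 -3.92060246e-01]
(array([ -22.5, -542.9,  130.3]), array([ 0.0001, -0.0003,  0.0029]))
```

```bash
python3 -m inch '[{"dp":[-2,-40,0],"angular":[0,0,0],"fingers":0},{"dp":[-3,-80,0],"angular":[0,0,0],"fingers":0},{"dp":[-5,-120,0],"angular":[0,0,0],"fingers":0},{"dp":[-7,-160,0],"angular":[0,0,0],"fingers":0},{"dp":[-8,-200,0],"angular":[0,0,0],"fingers":0},{"dp":[-10,-240,0],"angular":[0,0,0],"fingers":0},{"dp":[-12,-280,10],"angular":[0,0,0],"fingers":0},{"dp":[-14,-320,30],"angular":[0,0,0],"fingers":0},{"dp":[-16,-360,45],"angular":[0,0,0],"fingers":0},{"dp":[-18,-400,60],"angular":[0,0,0],"fingers":0},{"dp":[-20,-440,80],"angular":[0,0,0],"fingers":0},{"dp":[-21,-480,100],"angular":[0,0,0],"fingers":0}]'
python3 - <<'E'
from h import *
from rig import monitor,vision
s=monitor.sense(); print(s['clock'],s['eef_pos'],s['tcp_rot'],s['qpos'])
print(plan(s['eef_pos'],s['tcp_rot'],[402,341,180],-.125))
c=vision.camera_params('wrist'); im,d=vision.grab_frame('wrist'); cv2.imwrite('pics/b_wrist.png',im)
np.savez('pics/b_wrist.npz',im=im,d=d,**{k:np.array(c[k]) for k in c}); print(-c['R'].T@c['t'])
E
```

```text
clock: 2.15
eef_pos: [395.7, 268.5, 234.7]
tcp_rot: [-3.141, -0.001, -0.124]
contact_force: [0.5, -0.6, 1.0]
opening: 0.997
2.15 [395.68421821 268.45003745 234.7222516 ] [-3.14112383e+00 -5.58845730e-04 -1.24412976e-01] [ 5.92985730e-01  1.17983672e-01  1.93422733e+00 -1.59524105e-05
  1.08865233e+00  7.17405967e-01]
(array([ -2.8, -72.7,  54.8]), array([-0.0005, -0.0006,  0.0006]))
[403.84285577 344.32275461 376.10282109]
```

View pics/b_wrist.png

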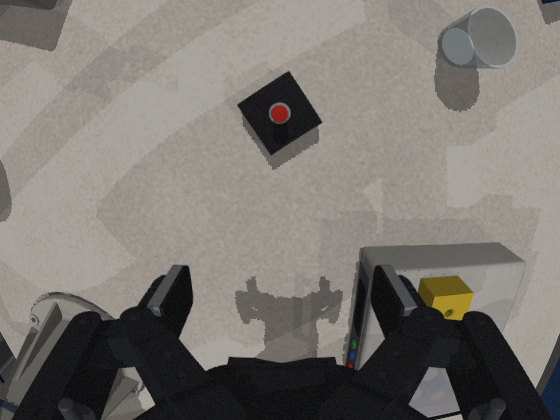

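The wrist view shows the pin's red head at (280,113), centred in the black holder. The beaker is at about (480,40), and the socket block at (445,297) with its hole near (450,312). I'll locate both by fisheye rays.

```bash
cat >> h.py <<'E'
def wray(c,uv):
    u=np.array([uv[0]-c['cx'],uv[1]-c['cy']]); rr=np.linalg.norm(u); th=rr/c['fx']
    d=np.r_[u/rr*np.sin(th),np.cos(th)]; R=c['R']; return -R.T@c['t'],R.T@d
def wonz(c,uv,z):
    o,d=wray(c,uv); return o+d*(z-o[2])/d[2]
E
python3 - <<'E'
from h import *
from rig import monitor
c=load('wrist','b')
for st,ce,m in blobs(c['im'],'red',40)+blobs(c['im'],'yellow',40): print(st,ce.round(1),wonz(c,ce,83).round(1))
print('hole',wonz(c,(450,312),120))
s=monitor.sense(); print(s['clock'],s['eef_pos'],s['qvel'].round(3))
E
```

```text
[271 106  17  16 218] [279.1 113.4] [401.1 340.3  83. ]
[ 418  276   55   45 1731] [446.3 295.7] [571.5 121.2  83. ]
hole [558.16301411 126.2792574  120.        ]
2.2 [395.56212416 272.90819067 231.30884924] [-0.082 -0.064  0.051 -0.023  0.1   -0.138]
```

```bash
python3 -m inch '[{"dp":[-1,-33,20],"angular":[0,0,0],"fingers":0},{"dp":[-3,-66,40],"angular":[0,0,0],"fingers":0},{"dp":[-3,-66,80],"angular":[0,0,0],"fingers":0},{"dp":[-3,-66,120],"angular":[0,0,0],"fingers":0},{"dp":[-3,-66,120],"angular":[0,0,0],"fingers":0},{"dp":[-3,-66,120],"angular":[0,0,0],"fingers":0}]'
python3 - <<'E'
from h import *
from rig import monitor
s=monitor.sense(); print(s['clock'],s['eef_pos'],s['tcp_rot'],s['qvel'].round(3))
print(plan(s['eef_pos'],s['tcp_rot'],[401.3,340.5,49],-.125))
E
```

```text
clock: 2.7
eef_pos: [400.0, 331.0, 114.1]
tcp_rot: [3.138, 0.004, -0.125]
contact_force: [0.2, 0.3, 0.4]
opening: 0.996
2.7 [399.97114664 330.9971292  114.06308328] [ 3.13774624  0.00364765 -0.12489756] [-0.007 -0.061 -0.052 -0.     0.017 -0.   ]
(array([ 0.4, -9.8, 65. ]), array([0.0038, 0.0036, 0.0001]))
```

```bash
python3 -m inch '[{"dp":[0,-9.5,0],"angular":[0,0,0],"fingers":0},{"dp":[0,-9.5,10],"angular":[0,0,0],"fingers":0},{"dp":[0,-9.5,10],"angular":[0,0,0],"fingers":0},{"dp":[0,-9.5,10],"angular":[0,0,0],"fingers":0}]'
python3 - <<'E'
from h import *
from rig import monitor,vision
c=vision.camera_params('wrist'); im,d=vision.grab_frame('wrist'); cv2.imwrite('pics/c_wrist.png',im)
s=monitor.sense(); print(s['clock'],s['eef_pos'],s['tcp_rot'],s['qvel'].round(3))
for st,ce,m in blobs(im,'red',40): print(st,ce.round(1),wonz(c,ce,83).round(1))
print(plan(s['eef_pos'],s['tcp_rot'],[401.3,340.5,49],-.125))
E
```

```text
clock: 3.03
eef_pos: [403.0, 341.9, 106.4]
tcp_rot: [-3.14, -0.001, -0.125]
contact_force: [0.3, 0.2, 0.1]
opening: 0.998
3.0833 [402.93530736 341.75306033 106.35625138] [-3.14061703e+00 -9.42110446e-04 -1.25042321e-01] [-0.002  0.     0.003 -0.001 -0.002  0.002]
[ 268  217   27   47 1059] [280.9 240.9] [402.1 347.4  83. ]
(array([-1.5,  1.5, 57.4]), array([-0.001 , -0.0009, -0.    ]))
```

View pics/c_wrist.png

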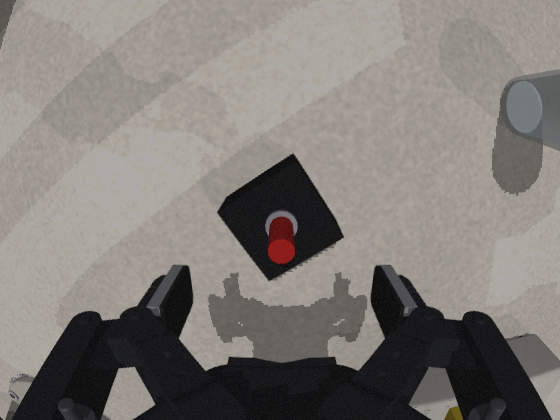

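The pin's head top shows at (281.5,250), midway between the fingers.

```bash
python3 - <<'E'
from h import *
from rig import vision
c=vision.camera_params('wrist')
print(wonz(c,(281.5,250.5),83).round(1), wonz(c,(281.5,224),43).round(1))
E
python3 -m inch '[{"dp":[-1.5,1,20],"angular":[0,0,0],"fingers":0},{"dp":[-1.5,1,40],"angular":[0,0,0],"fingers":0},{"dp":[-1.5,1,57],"angular":[0,0,0],"fingers":0},{"dp":[-1.5,1,57],"angular":[0,0,0],"fingers":0},{"dp":[-1.5,1,57],"angular":[0,0,0],"fingers":0}]'
```

```text
[401.6 341.5  83. ] [401.7 342.4  43. ]
clock: 3.5
eef_pos: [400.8, 340.5, 48.5]
tcp_rot: [3.141, 0.001, -0.125]
contact_force: [0.4, 0.2, 0.4]
opening: 1.002
```

```bash
python3 -m inch '[{"dp":[0.6,-0.6,0],"angular":[0,0,0],"fingers":120},{"dp":[0.6,-0.6,0],"angular":[0,0,0],"fingers":255},{"dp":[0.6,-0.6,0],"angular":[0,0,0],"fingers":255},{"dp":[0.6,-0.6,0],"angular":[0,0,0],"fingers":255},{"dp":[0.6,-0.6,0],"angular":[0,0,0],"fingers":255},{"dp":[0.6,-0.6,0],"angular":[0,0,0],"fingers":255},{"dp":[0.6,-0.6,0],"angular":[0,0,0],"fingers":255},{"dp":[0.6,-0.6,0],"angular":[0,0,0],"fingers":255},{"dp":[0.6,-0.6,0],"angular":[0,0,0],"fingers":255},{"dp":[0.6,-0.6,0],"angular":[0,0,0],"fingers":255}]' 40
```

```text
clock: 4.33
eef_pos: [401.8, 341.4, 48.8]
tcp_rot: [-3.141, -0.0, -0.125]
contact_force: [-1.2, -0.9, 6.0]
opening: 0.175
```

```bash
python3 -m inch '[{"dp":[0,0,-10],"angular":[0,0,0],"fingers":255},{"dp":[0,0,-30],"angular":[0,0,0],"fingers":255},{"dp":[0,0,-60],"angular":[0,0,0],"fingers":255},{"dp":[0,0,-90],"angular":[0,0,0],"fingers":255},{"dp":[0,0,-120],"angular":[0,0,0],"fingers":255},{"dp":[0,0,-146],"angular":[0,0,0],"fingers":255},{"dp":[0,0,-146],"angular":[0,0,0],"fingers":255},{"dp":[0,0,-146],"angular":[0,0,0],"fingers":255}]'
python3 - <<'E'
from h import *
from rig import monitor
s=monitor.sense(); print(s['clock'],s['eef_pos'],s['tcp_rot'],s['qvel'].round(3))
print(plan(s['eef_pos'],s['tcp_rot'],[559.4,124.2,195],-.125))
E
```

```text
clock: 5.0
eef_pos: [402.2, 341.8, 196.3]
tcp_rot: [-3.139, -0.002, -0.125]
contact_force: [0.5, 0.2, -1.8]
opening: 0.175
5.0 [402.23034606 341.80986294 196.26469394] [-3.13909141e+00 -2.29000786e-03 -1.24989307e-01] [ 0.     0.04   0.04  -0.    -0.017 -0.002]
(array([183.1, 196.3,   1.2]), array([-0.0025, -0.0023,  0.    ]))
```

```bash
python3 -m inch '[{"dp":[15,24,-10],"angular":[0,0,0],"fingers":255},{"dp":[33,48,-20],"angular":[0,0,0],"fingers":255},{"dp":[51,72,-30],"angular":[0,0,0],"fingers":255},{"dp":[69,97,-40],"angular":[0,0,0],"fingers":255},{"dp":[87,122,-40],"angular":[0,0,0],"fingers":255},{"dp":[105,147,-40],"angular":[0,0,0],"fingers":255},{"dp":[123,172,-40],"angular":[0,0,0],"fingers":255},{"dp":[141,197,-40],"angular":[0,0,0],"fingers":255},{"dp":[160,225,-40],"angular":[0,0,0],"fingers":255},{"dp":[182,255,-40],"angular":[0,0,0],"fingers":255},{"dp":[182,255,-40],"angular":[0,0,0],"fingers":255},{"dp":[182,255,-40],"angular":[0,0,0],"fingers":255}]'
python3 -m inch '[{"dp":[0,0,0],"angular":[0,0,0],"fingers":255},{"dp":[0,0,0],"angular":[0,0,0],"fingers":255}]'
python3 - <<'E'
from h import *
from rig import monitor,vision
c=vision.camera_params('wrist'); im,d=vision.grab_frame('wrist'); cv2.imwrite('pics/d_wrist.png',im)
np.savez('pics/d_wrist.npz',im=im,d=d,**{k:np.array(c[k]) for k in c})
s=monitor.sense(); print(s['clock'],s['eef_pos'],s['tcp_rot'],s['qvel'].round(3))
for st,ce,m in blobs(im,'red',40): print('red',st,ce)
for st,ce,m in blobs(im,'yellow',40): print('y',st,ce)
E
```

```text
clock: 6.0
eef_pos: [550.1, 63.9, 232.8]
tcp_rot: [3.141, 0.003, -0.128]
contact_force: [0.3, 0.2, -0.9]
opening: 0.173
clock: 6.17
eef_pos: [549.4, 66.3, 233.6]
tcp_rot: [3.141, 0.002, -0.124]
contact_force: [0.6, -0.3, -0.7]
opening: 0.174
6.2167 [549.57918208  66.49938446 233.84737609] [ 3.14153566e+00  1.23312026e-03 -1.23876915e-01] [ 0.005 -0.004 -0.005 -0.002  0.001 -0.001]
red [ 263  253   38   72 2179] [281.50298302 289.98347866]
y [ 254  102   64   63 3938] [285.49568309 132.69553073]
```

View pics/d_wrist.png

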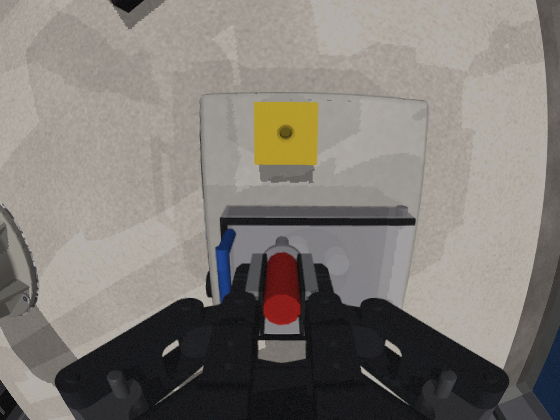

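The wrist view shows the hole at (286,132), with the block square to the image. The pin is straight between the fingers, its collar near (282,255) and its tip near (282,240).

Run:
```python
from h import *
c=load('wrist','d'); im=c['im']
print('block outline centre at z120', wonz(c,(254+31.5,102+31),120).round(2))
h=cv2.cvtColor(im,cv2.COLOR_BGR2GRAY)[115:150,268:304].astype(float)
w=np.clip(70-h,0,None); 
ys,xs=np.mgrid[115:150,268:304]; print('hole px',(w*xs).sum()/w.sum(),(w*ys).sum()/w.sum())
u=((w*xs).sum()/w.sum(),(w*ys).sum()/w.sum())
print(wonz(c,(285.5,131.5),120).round(2))
for z,uv in((195,(282,238)),(224,(282,252)),(268,(281.5,309))): print(z,wonz(c,uv,z).round(1))
cv2.imwrite('pics/d_crop.png',cv2.resize(im[90:340,210:360],None,fx=2.4,fy=2.4,interpolation=cv2.INTER_CUBIC)*1)
# pump edges direction
m=blobs(im,'yellow',40)[0][2].astype(np.uint8)
cn=cv2.findContours(m,0,2)[0]; rc=cv2.minAreaRect(max(cn,key=cv2.contourArea)); b=cv2.boxPoints(rc); P=np.array([wonz(c,q,120) for q in b]); print(b.round(1),P.round(1),P.mean(0))
for i in range(4):
    v=P[(i+1)%4]-P[i]; print(np.linalg.norm(v).round(1),np.arctan2(v[1],v[0]).round(3))
```

```text
block outline centre at z120 [557.99 122.82 120.  ]
hole px 284.62345679012344 135.29012345679013
[558.13 123.99 120.  ]
195 [548.4  67.1 195. ]
224 [549.   71.5 224. ]
268 [548.3  67.1 268. ]
[[254. 102.]
 [317. 102.]
 [317. 164.]
 [254. 164.]] [[536.9 150.2 120. ]
 [585.2 144.3 120. ]
 [579.9  95.4 120. ]
 [530.2 101.5 120. ]] [558.02304675 122.82346371 120.        ]
48.7 -0.121
49.2 -1.678
50.1 3.019
49.1 1.434
```

View pics/d_crop.png

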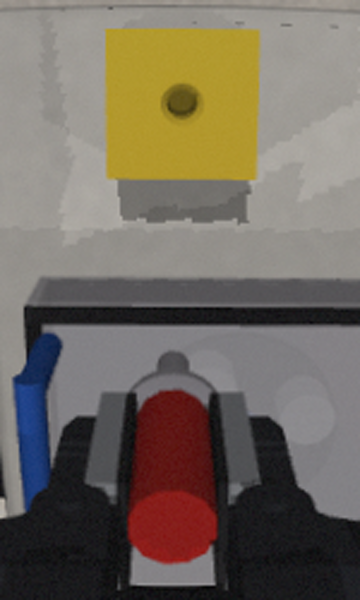

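```bash
python3 -m inch '[{"dp":[1,-30,0],"angular":[0,0,0],"fingers":255},{"dp":[2.5,-58,0],"angular":[0,0,0],"fingers":255},{"dp":[2.5,-58,20],"angular":[0,0,0],"fingers":255},{"dp":[2.5,-58,45],"angular":[0,0,0],"fingers":255},{"dp":[2.5,-58,66],"angular":[0,0,0],"fingers":255},{"dp":[2.5,-58,66],"angular":[0,0,0],"fingers":255},{"dp":[2.5,-58,66],"angular":[0,0,0],"fingers":255},{"dp":[2.5,-58,66],"angular":[0,0,0],"fingers":255}]'
python3 - <<'E'
from h import *
from rig import monitor,vision
for n in('wrist','scene'):
    im,d=vision.grab_frame(n)
    if n=='scene': im=cv2.resize(im[190:290,250:370],None,fx=5,fy=5,interpolation=cv2.INTER_CUBIC)
    cv2.imwrite(f'pics/e_{n}.png',im)
s=monitor.sense(); print(s['clock'],s['eef_pos'],s['tcp_rot'],s['qvel'].round(3))
print(plan(s['eef_pos'],s['tcp_rot'],[559.3,123.7,163],-.124))
E
```

```text
clock: 6.88
eef_pos: [560.5, 123.5, 169.5]
tcp_rot: [-3.141, -0.001, -0.124]
contact_force: [0.3, -0.0, 0.2]
opening: 0.181
6.9833 [561.02919283 123.23209985 170.01345311] [-3.14073940e+00 -2.35349690e-03 -1.24721549e-01] [-0.005 -0.001  0.    -0.001 -0.004 -0.002]
(array([-1.8, -0.2,  7. ]), array([-0.0009, -0.0024, -0.0007]))
```

View pics/e_wrist.png

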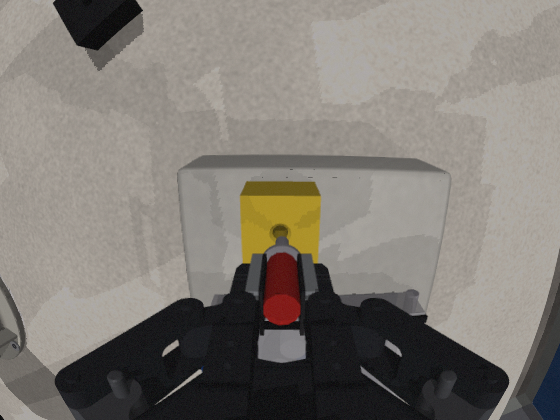

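View pics/e_scene.png

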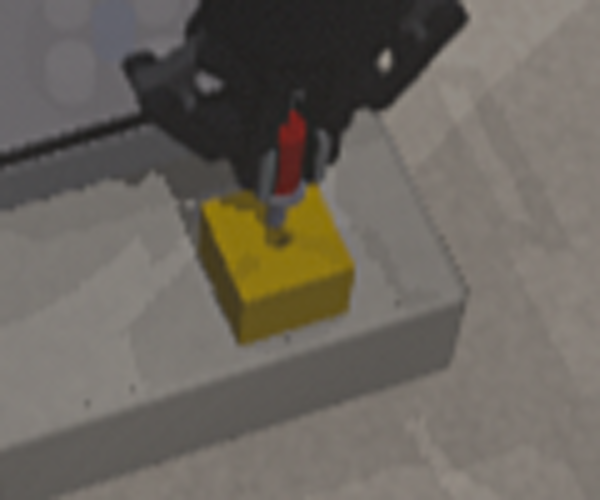

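The wrist view puts the hole at (280,232) and the pin tip at about (282,238). The pin needs to shift about -1.6 mm in tool x, which agrees with the pose figures.

```bash
python3 -m inch '[{"dp":[-1.6,0,0],"angular":[0,0,0],"fingers":255},{"dp":[-1.6,0,4],"angular":[0,0,0],"fingers":255},{"dp":[-1.6,0,8],"angular":[0,0,0],"fingers":255},{"dp":[-1.6,0,12],"angular":[0,0,0],"fingers":255},{"dp":[-1.6,0,15],"angular":[0,0,0],"fingers":255},{"dp":[-1.6,0,15],"angular":[0,0,0],"fingers":255}]'
```

```text
clock: 7.48
eef_pos: [558.4, 123.0, 152.6]
tcp_rot: [3.141, 0.0, -0.125]
contact_force: [1.2, 0.7, -1.4]
opening: 0.173
```

```bash
python3 -m inch '[{"dp":[0,0,4],"angular":[0,0,0],"fingers":255},{"dp":[0,0,8],"angular":[0,0,0],"fingers":255},{"dp":[0,0,12],"angular":[0,0,0],"fingers":255},{"dp":[0,0,16],"angular":[0,0,0],"fingers":255},{"dp":[0,0,16],"angular":[0,0,0],"fingers":255}]'
```

```text
clock: 7.9
eef_pos: [558.5, 123.0, 136.5]
tcp_rot: [3.142, 0.0, -0.125]
contact_force: [1.9, 1.3, -1.9]
opening: 0.173
```

```bash
python3 -m inch '[{"dp":[0,0,3],"angular":[0,0,0],"fingers":255},{"dp":[0,0,6],"angular":[0,0,0],"fingers":255},{"dp":[0,0,8],"angular":[0,0,0],"fingers":255},{"dp":[0,0,8],"angular":[0,0,0],"fingers":255},{"dp":[0,0,8],"angular":[0,0,0],"fingers":255}]'
```

```text
clock: 8.32
eef_pos: [558.5, 123.0, 129.3]
tcp_rot: [-3.142, 0.0, -0.125]
contact_force: [1.3, 0.4, -1.4]
opening: 0.175
```

```bash
python3 -m inch '[{"dp":[0,0,0.7],"angular":[0,0,0],"fingers":255},{"dp":[0,0,1.5],"angular":[0,0,0],"fingers":255},{"dp":[0,0,1.5],"angular":[0,0,0],"fingers":255}]'
python3 -m inch '[{"dp":[0,0,0.5],"angular":[0,0,0],"fingers":255},{"dp":[0,0,1],"angular":[0,0,0],"fingers":255}]'
```

```text
clock: 8.57
eef_pos: [558.7, 123.0, 128.8]
tcp_rot: [-3.141, -0.0, -0.125]
contact_force: [-2.4, -0.6, 8.3]
opening: 0.174
clock: 8.73
eef_pos: [558.7, 123.1, 128.7]
tcp_rot: [-3.141, -0.001, -0.125]
contact_force: [-6.7, -1.5, 24.1]
opening: 0.173
```

Contact builds up at TCP z = 128.7, which is the expected full depth. Next I release the pin and back off.

```bash
python3 -m inch '[{"dp":[0,0,-1.5],"angular":[0,0,0],"fingers":255},{"dp":[0,0,-1.5],"angular":[0,0,0],"fingers":150},{"dp":[0,0,-1.5],"angular":[0,0,0],"fingers":0},{"dp":[0,0,-1.5],"angular":[0,0,0],"fingers":0},{"dp":[0,0,-1.5],"angular":[0,0,0],"fingers":0},{"dp":[0,0,-1.5],"angular":[0,0,0],"fingers":0},{"dp":[0,0,-1.5],"angular":[0,0,0],"fingers":0},{"dp":[0,0,-1.5],"angular":[0,0,0],"fingers":0},{"dp":[0,0,-1.5],"angular":[0,0,0],"fingers":0},{"dp":[0,0,-1.5],"angular":[0,0,0],"fingers":0}]'
python3 -m inch '[{"dp":[0,0,-30],"angular":[0,0,0],"fingers":0},{"dp":[0,0,-60],"angular":[0,0,0],"fingers":0},{"dp":[0,0,-90],"angular":[0,0,0],"fingers":0},{"dp":[0,0,-90],"angular":[0,0,0],"fingers":0},{"dp":[0,60,-90],"angular":[0,0,0],"fingers":0},{"dp":[0,60,-90],"angular":[0,0,0],"fingers":0},{"dp":[0,60,-90],"angular":[0,0,0],"fingers":0},{"dp":[0,60,-90],"angular":[0,0,0],"fingers":0}]'
python3 - <<'E'
from h import *
from rig import monitor,vision
for n in('wrist','scene'):
    c=vision.camera_params(n)
    im,d=vision.grab_frame(n)
    np.savez(f'pics/f_{n}.npz',im=im,d=d,**{k:np.array(c[k]) for k in c})
    if n=='scene': im=cv2.resize(im[140:290,220:370],None,fx=4,fy=4,interpolation=cv2.INTER_CUBIC)
    cv2.imwrite(f'pics/f_{n}.png',im)
s=monitor.sense(); print(s['clock'],s['eef_pos'],s['tcp_rot'],s['qvel'].round(3))
print(plan(s['eef_pos'],s['tcp_rot'],[494.3,-5.3,200],-.124))
E
```

```text
clock: 9.57
eef_pos: [558.5, 123.0, 128.3]
tcp_rot: [3.142, 0.0, -0.125]
contact_force: [0.1, 0.4, 0.6]
opening: 1.0
clock: 10.23
eef_pos: [550.9, 62.9, 218.3]
tcp_rot: [-3.141, 0.0, -0.127]
contact_force: [0.4, 0.3, 0.2]
opening: 1.001
10.3333 [551.1603205   63.96141236 218.20729642] [-3.14118490e+00  6.51321519e-05 -1.25337245e-01] [ 0.01   0.004 -0.004 -0.002  0.002 -0.   ]
(array([-47.8,  75.8,  18.2]), array([-0.0004,  0.0001, -0.0013]))
```

View pics/f_wrist.png

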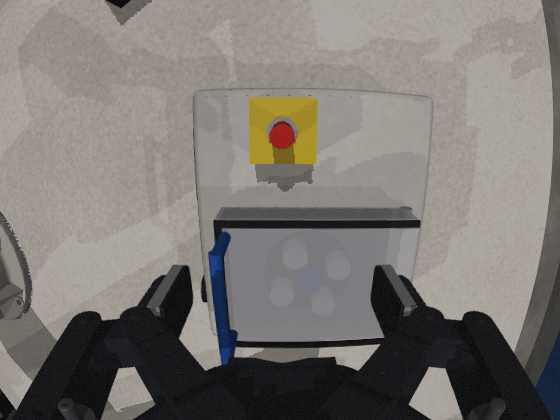

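View pics/f_scene.png

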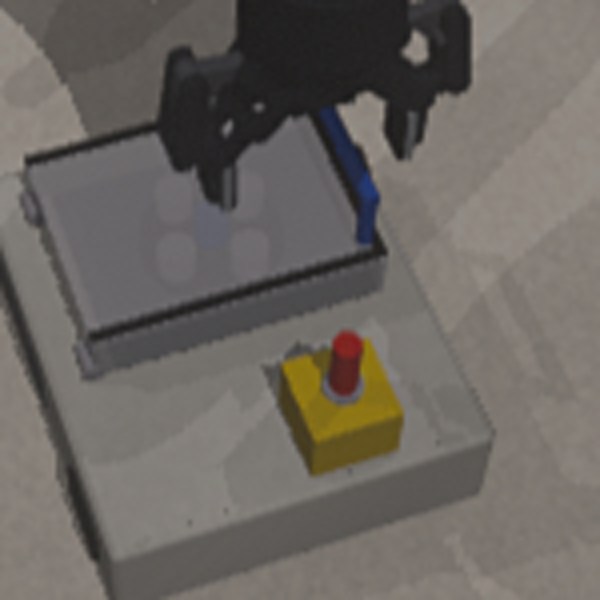

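The wrist view shows the pin's collar flat on the yellow block at (283,132) and the guard shut, with its bar running from (222,240) to (227,345). I'll check the bar position once more, then go over it.

```bash
python3 - <<'E'
from h import *
c=load('wrist','f')
bl=[(ce,m) for st,ce,m in blobs(c['im'],'blue',60) if ce[0]<260 and ce[1]<370 and ce[0]>150]
for ce,m in bl:
    ys,xs=np.nonzero(m); print(ce, ys.min(),ys.max())
for uv in ((223,242),(218,290),(224,330)): print(wonz(c,uv,159).round(1))
E
python3 -m inch '[{"dp":[-20,32,0],"angular":[0,0,0],"fingers":0},{"dp":[-40,64,0],"angular":[0,0,0],"fingers":0},{"dp":[-47.4,75.5,0],"angular":[0,0,0],"fingers":0},{"dp":[-47.4,75.5,20],"angular":[0,0,0],"fingers":0},{"dp":[-47.4,75.5,30],"angular":[0,0,0],"fingers":0},{"dp":[-47.4,75.5,30],"angular":[0,0,0],"fingers":0},{"dp":[-47.4,75.5,30],"angular":[0,0,0],"fingers":0},{"dp":[-47.4,75.5,30],"angular":[0,0,0],"fingers":0}]'
python3 - <<'E'
from h import *
from rig import monitor,vision
im,d=vision.grab_frame('wrist'); cv2.imwrite('pics/g_wrist.png',im)
s=monitor.sense(); print(s['clock'],s['eef_pos'],s['tcp_rot'],s['qvel'].round(3))
print(plan(s['eef_pos'],s['tcp_rot'],[494.7,-5,140],-.124))
E
```

```text
[221.189251  298.3670669] 232 364
[508.8  57.  159. ]
[497.3  19.5 159. ]
[493.7 -18.  159. ]
clock: 11.0
eef_pos: [495.3, -4.9, 188.6]
tcp_rot: [-3.141, -0.0, -0.124]
contact_force: [-0.0, -0.4, 1.1]
opening: 1.0
11.05 [495.38614399  -4.93383479 188.82101108] [-3.14140996e+00 -6.16901516e-04 -1.24150153e-01] [-0.004 -0.005  0.001 -0.002 -0.001 -0.   ]
(array([-0.7,  0.2, 48.8]), array([-0.0002, -0.0006, -0.0002]))
```

View pics/g_wrist.png

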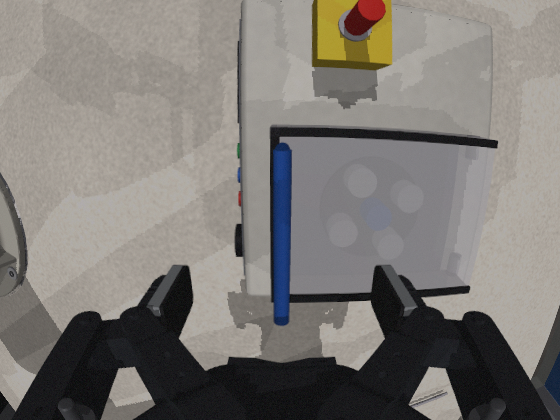

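The bar lies along column 282, from (283,145) to (282,322), parallel to the pads and midway between them. I go straight down onto it and close.

```bash
python3 -m inch '[{"dp":[0,0,15],"angular":[0,0,0],"fingers":0},{"dp":[0,0,30],"angular":[0,0,0],"fingers":0},{"dp":[0,0,42],"angular":[0,0,0],"fingers":0},{"dp":[0,0,48],"angular":[0,0,0],"fingers":0},{"dp":[0,0,48],"angular":[0,0,0],"fingers":0},{"dp":[0,0,48],"angular":[0,0,0],"fingers":0}]'
python3 -m inch '[{"dp":[0,0,0],"angular":[0,0,0],"fingers":180},{"dp":[0,0,0],"angular":[0,0,0],"fingers":255},{"dp":[0,0,0],"angular":[0,0,0],"fingers":255},{"dp":[0,0,0],"angular":[0,0,0],"fingers":255},{"dp":[0,0,0],"angular":[0,0,0],"fingers":255},{"dp":[0,0,0],"angular":[0,0,0],"fingers":255},{"dp":[0,0,0],"angular":[0,0,0],"fingers":255},{"dp":[0,0,0],"angular":[0,0,0],"fingers":255},{"dp":[0,0,0],"angular":[0,0,0],"fingers":255},{"dp":[0,0,0],"angular":[0,0,0],"fingers":255}]' 40
python3 - <<'E'
from h import *
from rig import monitor
s=monitor.sense(); print(s['clock'],s['eef_pos'],s['tcp_rot'])
a0=np.arctan2(76,162);L=np.hypot(162,76)
for t in np.deg2rad([5,10,15,20,25,30,35,40,45]):
    print(round(np.rad2deg(t)), round(162-L*np.cos(a0+t),1), round(-(L*np.sin(a0+t)-76),1))
E
```

```text
clock: 11.55
eef_pos: [495.0, -5.4, 140.8]
tcp_rot: [-3.142, -0.0, -0.125]
contact_force: [-0.7, -0.0, -0.2]
opening: 1.001
clock: 12.38
eef_pos: [495.2, -5.6, 140.6]
tcp_rot: [-3.142, -0.001, -0.125]
contact_force: [3.2, -1.0, 1.1]
opening: 0.096
12.3833 [495.18027149  -5.56321858 140.62312997] [-3.14153184e+00 -1.16364936e-03 -1.24986086e-01]
5 7.2 -13.8
10 15.7 -27.0
15 25.2 -39.3
20 35.8 -50.8
25 47.3 -61.3
30 59.7 -70.8
35 72.9 -79.2
40 86.8 -86.4
45 101.2 -92.3
```

The opening of 0.096 matches the 10 mm bar. Now I lift along the hinge arc.

```bash
python3 -m inch '[{"dp":[1.6,0,-3.5],"angular":[0,0,0],"fingers":255},{"dp":[3.4,0,-7],"angular":[0,0,0],"fingers":255},{"dp":[7.2,0,-13.8],"angular":[0,0,0],"fingers":255},{"dp":[11.3,0,-20.5],"angular":[0,0,0],"fingers":255},{"dp":[15.7,0,-27],"angular":[0,0,0],"fingers":255},{"dp":[20.3,0,-33.3],"angular":[0,0,0],"fingers":255},{"dp":[25.2,0,-39.3],"angular":[0,0,0],"fingers":255},{"dp":[30.4,0,-45.2],"angular":[0,0,0],"fingers":255},{"dp":[35.8,0,-50.8],"angular":[0,0,0],"fingers":255},{"dp":[35.8,0,-50.8],"angular":[0,0,0],"fingers":255},{"dp":[35.8,0,-50.8],"angular":[0,0,0],"fingers":255}]'
python3 - <<'E'
from h import *
from rig import monitor,vision
for n in('wrist','scene'):
    im,d=vision.grab_frame(n)
    if n=='scene': im=cv2.resize(im[140:290,220:370],None,fx=4,fy=4,interpolation=cv2.INTER_CUBIC)
    cv2.imwrite(f'pics/h_{n}.png',im)
s=monitor.sense(); print(s['clock'],s['eef_pos'],s['tcp_rot'],s['contact_force'],s['wrist_torque'])
E
```

```text
clock: 13.3
eef_pos: [529.4, -10.1, 191.7]
tcp_rot: [3.141, 0.002, -0.125]
contact_force: [-5.1, -0.7, 0.8]
opening: 0.102
13.4 [529.19104875 -10.02063848 191.37213335] [ 3.14131137e+00  2.27050309e-03 -1.25010054e-01] [-5.31674843 -0.36047305  1.527798  ] [-0.0965693   0.92337497 -0.05419856]
```

View pics/h_scene.png

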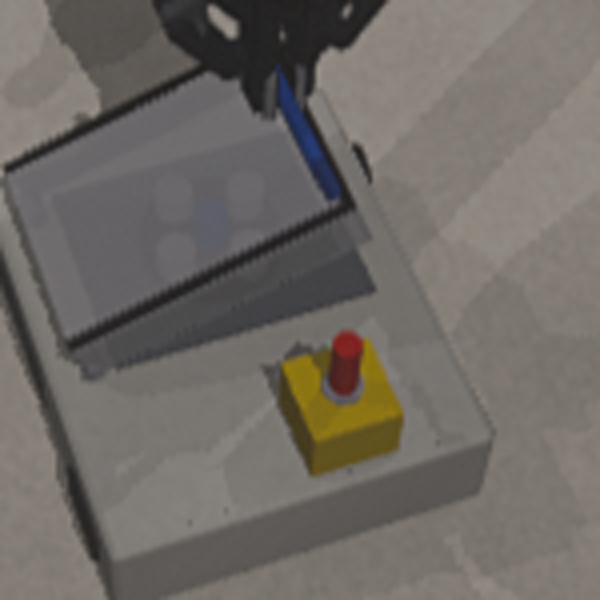

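View pics/h_wrist.png

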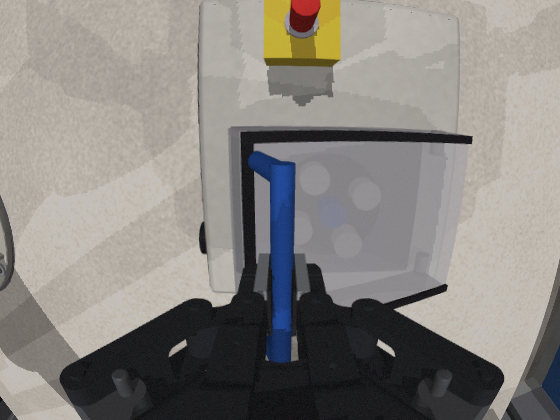

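The guard is up about 20° with the bar held in the pads, and the pin stays seated. Now the rest of the arc.

```bash
python3 -m inch '[{"dp":[5.6,0,-5.4],"angular":[0,0,0],"fingers":255},{"dp":[11.5,0,-10.5],"angular":[0,0,0],"fingers":255},{"dp":[17.6,0,-15.4],"angular":[0,0,0],"fingers":255},{"dp":[23.9,0,-20],"angular":[0,0,0],"fingers":255},{"dp":[30.4,0,-24.3],"angular":[0,0,0],"fingers":255},{"dp":[37.1,0,-28.4],"angular":[0,0,0],"fingers":255},{"dp":[44,0,-32.1],"angular":[0,0,0],"fingers":255},{"dp":[51,0,-35.6],"angular":[0,0,0],"fingers":255},{"dp":[58.2,0,-38.8],"angular":[0,0,0],"fingers":255},{"dp":[65,0,-41.5],"angular":[0,0,0],"fingers":255},{"dp":[65,0,-41.5],"angular":[0,0,0],"fingers":255},{"dp":[65,0,-41.5],"angular":[0,0,0],"fingers":255}]'
python3 - <<'E'
from h import *
from rig import monitor,vision
for n in('wrist','scene','top'):
    im,d=vision.grab_frame(n); c=vision.camera_params(n)
    np.savez(f'pics/i_{n}.npz',im=im,d=d,**{k:np.array(c[k]) for k in c})
    if n=='scene': im=cv2.resize(im[140:290,220:370],None,fx=4,fy=4,interpolation=cv2.INTER_CUBIC)
    cv2.imwrite(f'pics/i_{n}.png',im)
s=monitor.sense(); print(s['clock'],s['eef_pos'],s['tcp_rot'],s['contact_force'],s['wrist_torque'],s['opening'],s['qvel'].round(4))
g=s['eef_pos']+[0,0,18.7]
hinge=np.array([494.9,-5.0])+162*np.array([np.cos(-.124),np.sin(-.124)])
hx=(hinge-g[:2])@[np.cos(-.124),np.sin(-.124)]; hz=g[2]-83
print(hx,hz,np.hypot(hx,hz),'angle',np.arctan2(hz,hx)-np.arctan2(76,162))
E
```

```text
clock: 14.4
eef_pos: [595.8, -18.6, 234.5]
tcp_rot: [3.141, -0.002, -0.125]
contact_force: [-4.9, -2.7, 7.8]
opening: 0.1
14.55 [595.39315391 -18.54251792 234.33301411] [ 3.14111570e+00 -1.39497222e-03 -1.25015178e-01] [-4.98631772 -2.70913258  6.68875406] [-0.35377453  0.86168816 -0.04024934] 0.09981544572033223 [-0.0011  0.0001  0.0009 -0.0009  0.001  -0.0016]
60.60347590695385 170.03301411377566 180.51040740251008 angle 0.7897591911526712
```

View pics/i_scene.png

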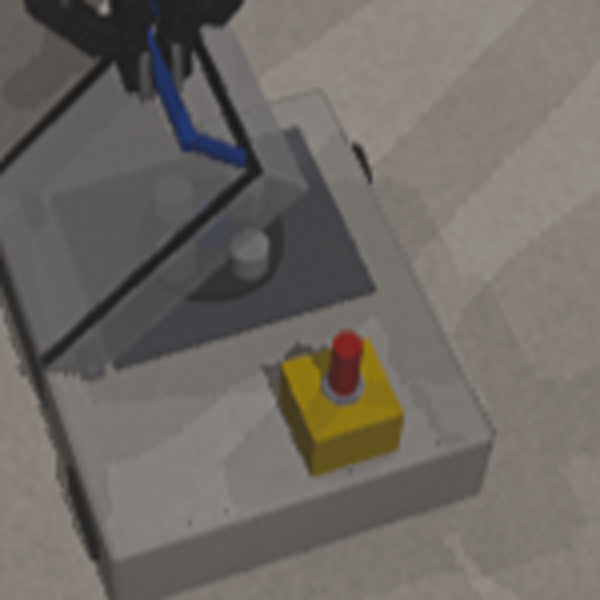

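View pics/i_wrist.png

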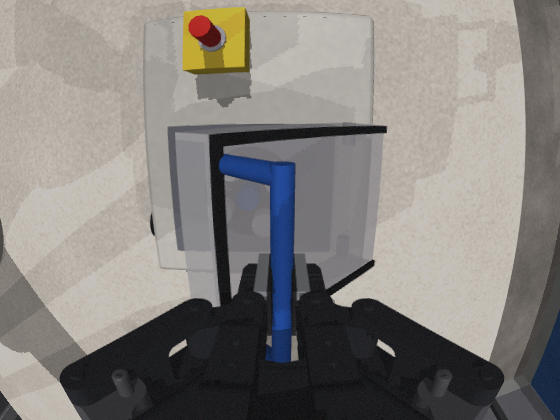

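View pics/i_top.png

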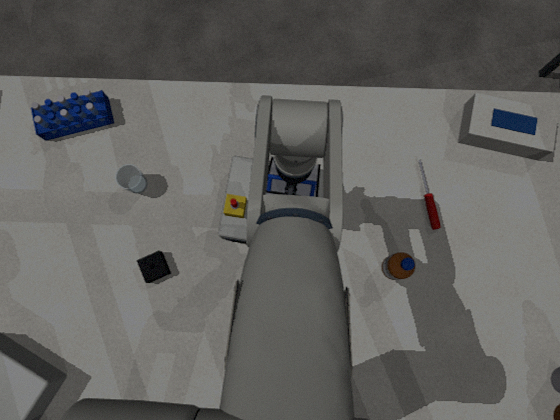

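Run:
```python
from h import *
from rig import monitor
c=load('scene','i'); y=-.124
ex=np.array([np.cos(y),np.sin(y),0]);ey=np.array([-np.sin(y),np.cos(y),0])
H=np.array([494.9,-5,83])+162*ex
print('meas bar end ~',(188/4+220,143/4+140),'hood corner ~',(260/4+220,172/4+140))
for t in(.68,.74,.785,.83,.89):
    def P(xx,yy,zz): return H+(-(xx*np.cos(t)-zz*np.sin(t)))*ex*1+ yy*ey+np.array([0,0,xx*np.sin(t)+zz*np.cos(t)])
    print(t,np.round(proj(c,P(162,52,76)),1),np.round(proj(c,P(170,65,36)),1))
s=monitor.sense();print(s['clock'],s['eef_pos'],s['contact_force'])
```

```text
meas bar end ~ (267.0, 175.75) hood corner ~ (285.0, 183.0)
0.68 [276.  174.9] [292.9 183.6]
0.74 [271.2 174.9] [289.1 182.9]
0.785 [267.6 175. ] [286.1 182.4]
0.83 [263.8 175.2] [283. 182.]
0.89 [258.6 175.8] [278.7 181.8]
14.55 [595.39315391 -18.54251792 234.33301411] [-4.98631772 -2.70913258  6.68875406]
```

Both checks put the guard at about 0.79 rad. I'll hold briefly to confirm it stays still, then hand in.

```bash
python3 -m inch '[{"dp":[0,0,0],"angular":[0,0,0],"fingers":255},{"dp":[0,0,0],"angular":[0,0,0],"fingers":255},{"dp":[0,0,0],"angular":[0,0,0],"fingers":255},{"dp":[0,0,0],"angular":[0,0,0],"fingers":255},{"dp":[0,0,0],"angular":[0,0,0],"fingers":255},{"dp":[0,0,0],"angular":[0,0,0],"fingers":255}]'
python3 - <<'E'
from h import *
from rig import vision,sign_off,monitor
im,d=vision.grab_frame('scene'); a=load('scene','i')['im']
print('moved px',(np.abs(im[140:290,220:370].astype(int)-a[140:290,220:370]).max(2)>40).sum())
t,_=vision.grab_frame('top'); t0=load('top')['im']
for n,(x,y,w,h) in dict(bottle=(380,245,40,40),beaker=(110,160,40,40),screwdriver=(412,155,35,80)).items(): print(n,(np.abs(t[y:y+h,x:x+w].astype(int)-t0[y:y+h,x:x+w]).max(2)>50).sum())
print(monitor.sense()['eef_pos'],sign_off())
E
```

```text
clock: 15.05
eef_pos: [595.4, -18.6, 234.3]
tcp_rot: [3.141, -0.001, -0.125]
contact_force: [-4.4, -2.1, 7.3]
opening: 0.095
moved px 0
bottle 0
beaker 0
screwdriver 0
the job is handed in; nothing more can be done
[595.35879031 -18.55939633 234.34084773] None
```

The pin is home in the yellow socket and let go, and the gripper is holding the guard open at about 45°. I handed the job in at about 15 s on the robot's clock; the hand-in gives no verdict.

- **Pin:** it went down until the collar met the block at a tool height of 128.7 mm, matching the expected 128.8 mm, with about 24 N of push. I then released it and backed off with the guard still shut. The pictures after release and at the end show the collar flat on the block.
- **Guard:** I gripped the blue bar mid-length and lifted it along the hinge arc. The arm pose gives an opening of 0.79 rad. The bar end and hood corner in the scene picture suggest 0.79–0.80 rad.
- **Steadiness:** over a half-second hold nothing moved in the picture and the arm stayed still. The wrist force held at roughly 5 N sideways and 7 N vertical.
- **Bystanders:** the final top view shows no change at the bottle, beaker or screwdriver.

No check failed. One small disagreement remains: the bar's distance from the hinge works out at 180.5 mm from the arm pose, against the nominal 178.9 mm. That is within the calibration error.

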